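Index the component carousel to the ring coil

TASK

The parts carousel on the bench turns one pocket for each pump of its lever. Take hold of the lever's upright handle and pump it, stop to stop, until the pocket with the ring-shaped copper coil stands under the steel fork at the pick place and no further; leave the coil in its pocket, the lever back at its rest stop, and let go.

Things in the scene. Friction and masses are not known exactly. Their poses are not given: they have to be found in the camera images.
- carousel: Parts carousel. Origin on the bench, on the vertical spindle of tray and lever; z up. Tray 204 mm wide, top 54 mm up, 12 pockets 30 deg apart, centres 67 mm from the spindle. The pick place is the pocket on the -x axis, between the prongs of a fixed steel fork (top 67 mm up). A pump turns the tray one pocket anticlockwise (from above); pawls bar turning back. At the start a pocket is at the fork.
- handle (a point): Middle of the lever's upright round black grip: 18 mm diameter, from 66 to 125 mm above the bench (this point at 98 mm), so above the tray and free to pinch from above. It stands 150 mm from the spindle, on the end of a flat steel arm on the carousel's -y side. It may slip round in the fingers as the lever turns.
- lever (a joint): Lever angle, rad, + anticlockwise from above. 0 = rest stop: handle (-50, -141) mm in carousel axes; 0.68 = forward stop: (50, -141) mm. Forward: free for 0.16, then it takes the tray along 0.52 to the stop. Backward: the tray stays, the pawl drops behind the next tooth below 0.13. To count, a stroke must end within 0.06 of each stop. No spring: it stays where left; 1 to 3 N moves it.
- coil_center (a point): Centre of the ring-shaped copper coil: 25 mm outer, 12 mm inner diameter, 11 mm high, lying loose and flat in a tray pocket (centre about 40 mm above the bench). At the start it is 2, 3 or 4 pockets clockwise of the pick place, so needs 2, 3 or 4 pumps. A round capacitor, a white relay block and a dark heat sink lie in other pockets.

How it is judged:
By the outcome, as a careful person would: the job done as asked, in the order asked, and still so for the second after the job is handed in, with the robot touching nothing.
It also fails if it takes over 51 s, if anything falls off the work surface, if the arm or the gripper's body presses on something with over 40 N, if the wrist force passes 120 N, or if a joint passes its speed limit or range.

ROBOT

A 6-joint arm with a two-finger parallel gripper is mounted at the origin on the work surface. World frame = base frame: x ahead of the robot, y to its left, z up, the work surface at z = 0. Lengths are in m, angles in rad, forces in N, time in s.
With the tool pointing down it reaches from about 0.25 to 0.725 m from the base axis. Payload 4 kg.
Tool frame: the origin (TCP) lies on the front face of the gripper's body, between the roots of the fingers; the fingertips stand 73 mm ahead of it and the grasp point (between the pads) lies 54 mm ahead of it; z points along the fingers, y is the line along which they close (so a half turn about z gives the same grasp; the last joint's range is limited). The gripper opens to 85 mm and grips with 20 to 120 N. Pads are 22 mm wide; open, the fingers measure 114 mm over their backs; the gripper's body (76 mm by 85 mm) begins 54 mm behind the grasp point. The pads swing forward as they close: fully open they stand 13 mm farther back than shut.
Start: joints at [-1.164, 0.241, 0.005, 1.335, 0, 1.571], TCP at [0.198, -0.459, 0.304] pointing down, gripper open.
Joint ranges: [-2.72, 2.72], [-1.05, 1.87], [-1.09, 1.28], [-1.99, 2.15], [-1.42, 1.44], [-3.14, 3.14]. Speed limits (rad/s): [2.79, 2.79, 3.14, 3.14, 3.14, 3.14].

INTERFACE

Orientations are given as a unit quaternion [x, y, z, w].
In Python, from workcell import bot gives the robot as it stands. The module is installed in compiled form; this text tells all that it offers.
- The arm moves only by the tool step_arm, never from a script. Its argument "rows" is a list of rows, each a list of 2 entries, a list of its own where there are three numbers: the shift along the tool's x, y, z in mm, then the turn about the tool's z in degrees. A call has 1 to 12 rows; each row is the pose to reach, as a shift and turn from the pose commanded when the call began, along the tool's axes at that moment; what a row does not reach only later rows make up. A row lasts 1/8 s, in which the tool goes at most 62.5 mm and 10.7 degrees, less where a joint would pass 70% of its speed; a pose out of reach is approached as far as the arm can. A call with a gripper value outside its range is refused whole. "claw" is the gripper's target within -1 to 1 (shut at 1, half-way at 0, fully open at -1), set as the call begins (left out, the last holds). The fingers move at their own pace and stop on an object; the grip force is fixed at half the most. Time passes only in rows, so rows that repeat a pose let the fingers close. It gives the time, the measured TCP pose, the force, the opening and the grip force at its end, in the units of the state.
- bot.get_obs(): the state, without advancing time (a new reading comes with each control period).
- bot.camera(name): name is "side" or "top" or "wrist"; returns (picture, depth): 420x560x3 uint8, red, green, blue; 420x560 float32, m along the optical axis (not along the pixel's ray), 0 where there is no reading.
- bot.camera_params(name): a dict with "fx", "fy", "cx", "cy" (pixels), "pose" (4x4, takes a point from camera to world coordinates). Camera axes: x right, y up, looking along -z (the intrinsics and any distortion apply to the point x, -y, -z); pixel columns grow to the right and rows downward; lengths in m; the calibration is good to about 2 mm. A picture is of the moment at which its call begins: read the wrist's pose just before it. camera_params takes no time and is no camera call; for the wrist camera it gives the pose at the moment of the call.
- bot.job_done(): hands the job in; it is judged then, once.
Trained networks look in the newest picture that a camera, given by its name, has taken for a name from the list of things; names that differ only in an ending like _2 or _b are one class to them, and where a whole thing is asked for, a point or a joint stands for the part that bears it (a point fixed in the world has none). Each returns a list of dicts, best first, with "score" (0 to 1); they miss things now and then, are a little off and sometimes report something else, mostly with a low value. They report only what shows in the picture. A call takes as long as a camera call.
- bot.trace(target, camera): "pixels" (420x560 bool, what is visible of it) and "uv" ([column, row] in pixels, amid what is visible of it).
The state is a dict: "clock": time; "joint_pos": joint angles; "joint_vel": joint speeds; "tau": joint torques, N m; "eef_pos": TCP position; "tool_rot": TCP orientation; "ft_force": force on the tool from outside, world axes, zero at the start; "ft_torque": the same for the moment, N m; "grip_width": finger opening in m; "grasp_force": force on a finger pad.
Only numpy, scipy, OpenCV 4.12 (cv2) and the standard library are available. Lean on these libraries where they do the work, as an engineer would, in place of code of your own. Each camera call takes 0.05 s, during which the arm holds its last target. There are 200 camera calls.

## Working session

There is one attempt and no reset: what is moved stays moved. The work goes in short steps, Python scripts to look and compute and a tool call to move; the robot and the scene stay as the last step left them, time stands still between calls to the robot, and variables do not carry over. Pictures are saved under pics/ and viewed, at most 10 in all, crops included, and the job is handed in when it is done.

Besides the shell and the picture viewer there is one more tool, called in YAML: its name, and indented under it one key for each argument. step_arm: Moves the arm, as the interface text tells. Its arguments: {"type":"object","properties":{"rows":{"type":"array"},"claw":{"type":"number"}},"required":["rows"]}

```bash
mkdir -p pics; cat > h.py <<'E'
import numpy as np, cv2
from workcell import bot
def look(cam, names, save=None):
    P=bot.camera_params(cam); im,d=bot.camera(cam)
    T=np.array(P["pose"])
    def world(u,v,z): 
        p=np.array([(u-P["cx"])/P["fx"]*z,-(v-P["cy"])/P["fy"]*z,-z,1]); return (T@p)[:3]
    for n in names:
        for r in bot.trace(n,cam)[:2]:
            m=r["pixels"]; vs,us=np.nonzero(m); z=d[vs,us]; k=z>0
            W=np.array([world(u,v,q) for u,v,q in zip(us[k],vs[k],z[k])]) if k.any() else np.zeros((1,3))
            print(cam,n,round(r["score"],2),np.round(r["uv"]),m.sum(),"med",np.round(np.median(W,0),4),"p5",np.round(np.percentile(W,5,0),3),"p95",np.round(np.percentile(W,95,0),3))
    if save: cv2.imwrite("pics/"+save,im[:,:,::-1])
    return im,d,world
E
python3 - <<'E'
from h import *
o=bot.get_obs(); print(o["clock"],o["eef_pos"],o["tool_rot"],o["grip_width"])
A=look("top",["carousel","handle","coil_center"])[0]
B=look("side",["handle","coil_center"])[0]
cv2.imwrite("pics/a.png",cv2.resize(np.hstack([A,B]),(800,300))[:,:,::-1])
cv2.imwrite("pics/top.png",cv2.resize(A,(800,600))[:,:,::-1])
E
```

```text
0.0 [ 0.19764817 -0.45872821  0.3030035 ] [ 9.79380438e-01  2.02021816e-01 -2.19526310e-04 -1.04633836e-03] 0.08551456589112233
top carousel 0.55 [264. 195.] 26229 med [0.5753 0.0886 0.034 ] p5 [ 0.457 -0.01   0.007] p95 [0.714 0.184 0.063]
top handle 0.93 [352. 186.] 881 med [ 0.5835 -0.0413  0.0374] p5 [ 0.577 -0.056  0.014] p95 [ 0.594 -0.001  0.125]
top coil_center 0.55 [207. 196.] 226 med [0.5823 0.1634 0.0448] p5 [0.572 0.152 0.036] p95 [0.593 0.173 0.047]
side handle 0.62 [332. 259.] 1448 med [ 0.5839 -0.0584  0.062 ] p5 [ 0.579 -0.063  0.017] p95 [ 0.592 -0.002  0.126]
side coil_center 0.46 [270. 182.] 71 med [0.5888 0.1654 0.046 ] p5 [0.581 0.152 0.04 ] p95 [0.596 0.17  0.047]
```

View pics/top.png

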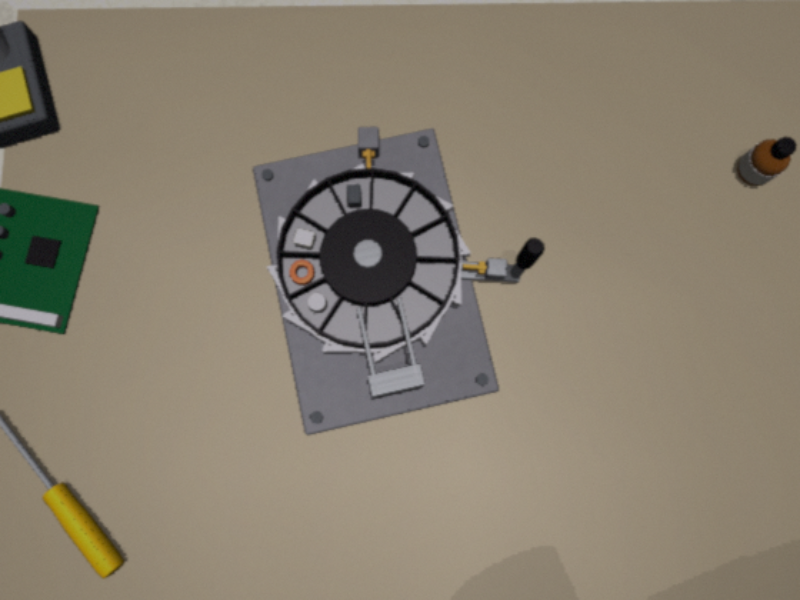

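View pics/a.png

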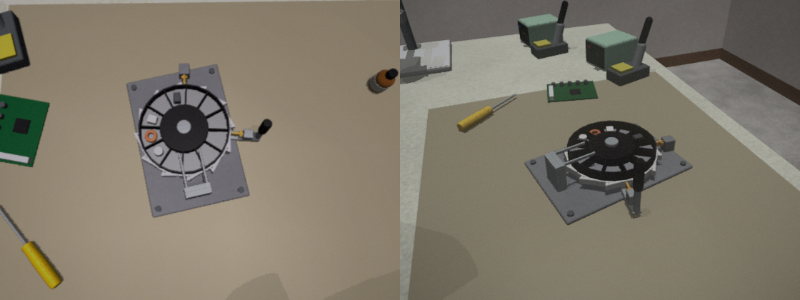

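The top view shows the coil at (302,271), the hub at (368,253) and the fork at (395,378). The handle top is at about (535,243). The coil is about 86° clockwise of the fork, which makes 3 pumps. Next I'll get exact geometry.

```bash
python3 - <<'E'
from h import *
from scipy.spatial.transform import Rotation as R
W={}
for c in("top","side"):
    im,d,w=look(c,[])
    for n in("handle","coil_center"):
        r=bot.trace(n,c)
        if not r: continue
        vs,us=np.nonzero(r[0]["pixels"]); P=np.array([w(u,v,d[v,u]) for u,v in zip(us,vs) if d[v,u]>0])
        if n=="handle":
            for lo,hi in((.07,.12),(.12,.13)):
                Q=P[(P[:,2]>lo)&(P[:,2]<hi)]; print(c,n,lo,len(Q),Q.mean(0).round(4),Q.min(0).round(3),Q.max(0).round(3))
        else: print(c,n,P.mean(0).round(4))
    if c=="top":
        for nm,(x,y) in dict(hub=(368,253),fork=(396,376),forkL=(371,384),forkR=(421,376),coil=(302,271)).items():
            u,v=int(x*.7),int(y*.7); W[nm]=w(u,v,d[v,u]); print(nm,W[nm].round(4))
h=W["hub"];f=W["fork"]-h;yaw=np.arctan2(-f[1],-f[0]);print("yaw deg",np.degrees(yaw))
print("coil rel",np.degrees(np.arctan2(f[1],f[0])-np.arctan2(*(W["coil"]-h)[1::-1]))%360)
for q in(0,.68):
    a=np.arctan2(-141,-50)+yaw+q; print(q,(h[:2]+.15*np.array([np.cos(a),np.sin(a)])).round(4))
o=bot.get_obs();print(R.from_quat(o["tool_rot"]).as_matrix().round(3))
E
```

```text
top handle 0.07 151 [ 0.5805 -0.0481  0.0973] [ 0.576 -0.059  0.07 ] [ 0.594 -0.043  0.12 ]
top handle 0.12 145 [ 0.5846 -0.0518  0.1244] [ 0.577 -0.061  0.12 ] [ 0.593 -0.044  0.127]
top coil_center [0.5824 0.1622 0.0437]
hub [0.5963 0.0965 0.0625]
fork [0.4778 0.0705 0.0683]
forkL [0.4716 0.0943 0.068 ]
forkR [0.4775 0.048  0.0667]
coil [0.5862 0.1633 0.0365]
side handle 0.07 516 [ 0.584  -0.0606  0.096 ] [ 0.578 -0.065  0.07 ] [ 0.595 -0.049  0.12 ]
side handle 0.12 168 [ 0.5855 -0.0576  0.1247] [ 0.578 -0.064  0.12 ] [ 0.594 -0.049  0.128]
side coil_center [0.5868 0.1639 0.0454]
yaw deg 12.380858558628532
coil rel 93.74304958698974
0 [ 0.5777 -0.0523]
0.68 [ 0.6754 -0.0309]
[[ 0.918  0.396  0.   ]
 [ 0.396 -0.918 -0.   ]
 [ 0.     0.    -1.   ]]
```

step_arm:
  rows:
    - [[20,-8,3],-3]
    - [[60,-25,8],-9]
    - [[110,-46,14],-17]
    - [[160,-68,20],-25]
    - [[210,-89,26],-32]
    - [[260,-110,32],-40]
    - [[310,-131,38],-47]
    - [[360,-152,44],-55]
    - [[410,-173,50],-63]
    - [[455,-192,56],-70]
    - [[495,-209,61],-76]
    - [[515,-217,63],-79]
  claw: -1

```text
clock: 2.15
eef_pos: [0.586, -0.0543, 0.2402]
tool_rot: [0.626, 0.78, -0.0, -0.0]
ft_force: [-0.2, 1.1, 0.7]
grip_width: 0.0851
grasp_force: 0.0
```

step_arm:
  rows:
    - [[0,0,0],0]
    - [[0,0,0],0]

```text
clock: 2.4
eef_pos: [0.5843, -0.057, 0.241]
tool_rot: [0.628, 0.778, -0.0, -0.0]
ft_force: [-0.6, -0.1, -0.4]
grip_width: 0.0853
grasp_force: 0.0
```

```bash
python3 - <<'E'
from h import *
from scipy.spatial.transform import Rotation as R
o=bot.get_obs(); M=R.from_quat(o["tool_rot"]).as_matrix();print(o["clock"],o["eef_pos"],o["joint_pos"].round(2) if hasattr(o["joint_pos"],"round") else o["joint_pos"]); print(M.round(3))
im,d,w=look("wrist",[],"w1.png")
r=bot.trace("handle","wrist")
for q in r[:1]:
    vs,us=np.nonzero(q["pixels"]); P=np.array([w(u,v,d[v,u]) for u,v in zip(us,vs) if d[v,u]>0])
    Q=P[P[:,2]>.115]; print(q["score"],len(Q),Q.mean(0),Q.min(0),Q.max(0), "grip z", np.percentile(P[:,2],[2,98]))
    c=(Q.min(0)+Q.max(0))/2; print("tool-frame delta mm",(M.T@(c-o["eef_pos"])*1000).round(1))
E
```

```text
2.4 [ 0.58426504 -0.05701917  0.24099973] [-0.1   0.45  0.13  1.26 -0.    1.26]
[[-0.212  0.977 -0.001]
 [ 0.977  0.212 -0.   ]
 [-0.    -0.001 -1.   ]]
0.84 783 [ 0.58597734 -0.05209516  0.12374792] [ 0.57780434 -0.06243335  0.1150656 ] [ 0.59495832 -0.04526438  0.12688392] grip z [0.01509851 0.12602938]
tool-frame delta mm [  2.7   2.8 120. ]
```

View pics/w1.png

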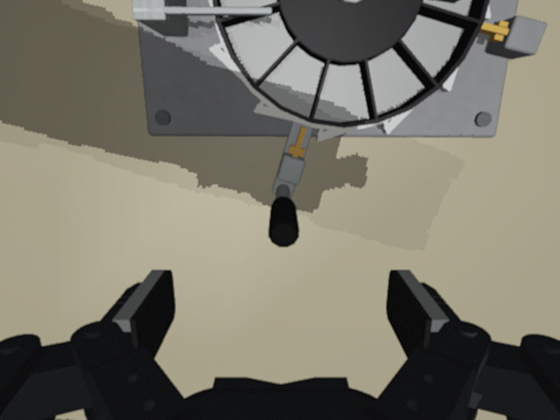

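The handle stands at (284,235), centred between the fingers, and nothing blocks the way down. I'll descend and grip it.

step_arm:
  rows:
    - [[2,2,15],0]
    - [[2,2,40],0]
    - [[2,2,65],0]
    - [[2,2,82],0]
    - [[2,2,88],0]
    - [[2,2,88],0]

```text
clock: 3.25
eef_pos: [0.5861, -0.054, 0.1524]
tool_rot: [0.627, 0.779, -0.0, -0.0]
ft_force: [-0.6, -0.3, 0.0]
grip_width: 0.0857
grasp_force: 0.0
```

step_arm:
  rows:
    - [[0,0,0],0]
    - [[0,0,0],0]
    - [[0,0,0],0]
    - [[0,0,0],0]
    - [[0,0,0],0]
    - [[0,0,0],0]
    - [[0,0,0],0]
    - [[0,0,0],0]
  claw: 1

```text
clock: 4.25
eef_pos: [0.5868, -0.0538, 0.1534]
tool_rot: [0.627, 0.779, 0.0, 0.0]
ft_force: [-0.5, 0.5, 6.0]
grip_width: 0.0167
grasp_force: 59.1
```

```bash
cat > arc.py <<'E'
from h import *
from scipy.spatial.transform import Rotation as R
def arc(c,q,n=1):
    o=bot.get_obs(); M=R.from_quat(o["tool_rot"]).as_matrix(); p=np.array(o["eef_pos"])
    v=p[:2]-c; r=np.hypot(*v); a=np.arctan2(v[1],v[0]); print("r",r,"ang",np.degrees(a),"lever if yaw 12:",a-np.arctan2(-141,-50)-np.radians(12))
    for k in q:
        t=c+.150*np.array([np.cos(a+k),np.sin(a+k)]); dl=np.append(t-p[:2],0); print(round(k,3),(M.T@dl*1000).round(1))
E
python3 - <<'E'
from arc import *
arc(np.array([.5963,.0945]),np.linspace(0,.74,11))
print(bot.get_obs()["eef_pos"],bot.get_obs()["ft_force"])
E
```

```text
r 0.14858558025316385 ang -93.68369313428198 lever if yaw 12: 0.06704365870397028
0.0 [-1.4 -0.4  0. ]
0.074 [-4.  10.4  0. ]
0.148 [-5.9 21.3  0. ]
0.222 [-6.9 32.4  0. ]
0.296 [-7.1 43.5  0. ]
0.37 [-6.5 54.5  0.1]
0.444 [-5.1 65.6  0.1]
0.518 [-2.9 76.4  0.1]
0.592 [ 0.1 87.1  0.1]
0.666 [ 3.9 97.5  0.1]
0.74 [8.500e+00 1.076e+02 1.000e-01]
[ 0.58675363 -0.05377859  0.15337659] [-0.5288877   0.53402629  5.96833029]
```

step_arm:
  rows:
    - [[0,-3,0],0]
    - [[0,-6,0],0]
    - [[1,-9,0],0]
    - [[1,-9,0],0]

```text
clock: 4.75
eef_pos: [0.5784, -0.0535, 0.1533]
tool_rot: [0.627, 0.779, 0.002, 0.0]
ft_force: [2.8, 3.8, 4.0]
grip_width: 0.0166
grasp_force: 58.4
```

step_arm:
  rows:
    - [[1,-3,0],0]
    - [[1,-6,0],0]
    - [[1,-6,0],0]

```text
clock: 5.12
eef_pos: [0.5763, -0.0535, 0.1534]
tool_rot: [0.627, 0.779, 0.005, 0.003]
ft_force: [14.9, 5.6, -5.0]
grip_width: 0.0166
grasp_force: 59.6
```

step_arm:
  rows:
    - [[-3,9,0],0]
    - [[-5,17,0],0]
    - [[-7,25,0],0]
    - [[-9,35,0],0]
    - [[-10,45,0],0]
    - [[-10,55,0],0]
    - [[-10,65,0],0]
    - [[-9,75,0],0]
    - [[-7,85,0],0]
    - [[-5,94,0],0]
    - [[-3,101,0],0]
    - [[-2,104,0],0]

```text
clock: 6.62
eef_pos: [0.6723, -0.0363, 0.1532]
tool_rot: [0.627, 0.779, -0.002, 0.0]
ft_force: [-4.9, -3.5, 6.9]
grip_width: 0.0166
grasp_force: 60.7
```

step_arm:
  rows:
    - [[1,2,0],0]
    - [[2,5,0],0]
    - [[2,5,0],0]

```text
clock: 7.0
eef_pos: [0.6758, -0.0341, 0.1531]
tool_rot: [0.628, 0.778, -0.003, -0.0]
ft_force: [-8.2, -6.5, 8.9]
grip_width: 0.0166
grasp_force: 60.4
```

```bash
python3 - <<'E'
from arc import *
arc(np.array([.5963,.0945]),[0])
look("top",["coil_center"],"t2.png")
E
```

```text
r 0.15117072128936015 ang -58.27786656884218 lever if yaw 12: 0.6849919066609704
0 [ 1.1 -0.4 -0. ]
top coil_center 0.67 [226. 212.] 191 med [0.5527 0.1453 0.0451] p5 [0.542 0.137 0.038] p95 [0.562 0.156 0.047]
```

step_arm:
  rows:
    - [[1,3,0],0]
    - [[1,3,0],0]

```text
clock: 7.35
eef_pos: [0.6761, -0.0339, 0.153]
tool_rot: [0.628, 0.778, -0.006, -0.002]
ft_force: [-15.5, -9.8, 13.6]
grip_width: 0.0168
grasp_force: 61.9
```

step_arm:
  rows:
    - [[-4,-9,0],0]
    - [[-6,-18,0],0]
    - [[-8,-27,0],0]
    - [[-10,-37,0],0]
    - [[-11,-47,0],0]
    - [[-11,-57,0],0]
    - [[-11,-67,0],0]
    - [[-10,-77,0],0]
    - [[-8,-87,0],0]
    - [[-6,-96,0],0]
    - [[-3,-104,0],0]
    - [[-1,-110,0],0]

```text
clock: 8.85
eef_pos: [0.5768, -0.0558, 0.1533]
tool_rot: [0.628, 0.778, 0.002, 0.005]
ft_force: [26.1, -6.7, -14.6]
grip_width: 0.0165
grasp_force: 59.6
```

step_arm:
  rows:
    - [[0,-2,0],0]
    - [[0,-2,0],0]
    - [[0,-2,0],0]

```text
clock: 9.22
eef_pos: [0.5768, -0.056, 0.1532]
tool_rot: [0.627, 0.779, 0.003, 0.006]
ft_force: [21.1, -4.6, -8.7]
grip_width: 0.0166
grasp_force: 60.3
```

```bash
python3 - <<'E'
from arc import *
arc(np.array([.5963,.0945]),[0])
look("top",["coil_center"])
E
```

```text
r 0.1517167009295715 ang -97.39839160144624 lever if yaw 12: 0.0022099397331676873
0 [ 1.6  0.6 -0. ]
top coil_center 0.52 [220. 214.] 236 med [0.5537 0.1491 0.0449] p5 [0.543 0.139 0.035] p95 [0.564 0.159 0.047]
```

step_arm:
  rows:
    - [[-3,9,0],0]
    - [[-5,17,0],0]
    - [[-7,25,0],0]
    - [[-9,35,0],0]
    - [[-10,45,0],0]
    - [[-10,55,0],0]
    - [[-10,65,0],0]
    - [[-9,75,0],0]
    - [[-7,85,0],0]
    - [[-5,94,0],0]
    - [[-3,101,0],0]
    - [[-1,106,0],0]

```text
clock: 10.82
eef_pos: [0.6731, -0.0352, 0.1529]
tool_rot: [0.627, 0.779, -0.003, -0.001]
ft_force: [-1.8, -3.0, 6.2]
grip_width: 0.0167
grasp_force: 61.7
```

step_arm:
  rows:
    - [[1,3,0],0]
    - [[2,6,0],0]
    - [[2,6,0],0]
    - [[2,6,0],0]

```text
clock: 11.32
eef_pos: [0.676, -0.0335, 0.1529]
tool_rot: [0.627, 0.779, -0.006, -0.002]
ft_force: [-9.9, -10.4, 10.8]
grip_width: 0.0166
grasp_force: 62.5
```

```bash
python3 - <<'E'
from arc import *
arc(np.array([.5963,.0945]),[0])
look("top",["coil_center"])
E
```

```text
r 0.15077389564351354 ang -58.098436790535324 lever if yaw 12: 0.6881235470685485
0 [ 0.7 -0.3 -0. ]
top coil_center 0.79 [239. 227.] 202 med [0.5327 0.12   0.0451] p5 [0.523 0.11  0.04 ] p95 [0.544 0.131 0.047]
```

Coil is at about 158°, so one pocket is left. I'll return the lever and make the third stroke.

step_arm:
  rows:
    - [[-4,-9,0],0]
    - [[-6,-18,0],0]
    - [[-8,-27,0],0]
    - [[-10,-37,0],0]
    - [[-11,-47,0],0]
    - [[-11,-57,0],0]
    - [[-11,-67,0],0]
    - [[-10,-77,0],0]
    - [[-8,-87,0],0]
    - [[-6,-96,0],0]
    - [[-3,-104,0],0]
    - [[-1,-110,0],0]

```text
clock: 12.92
eef_pos: [0.5768, -0.0558, 0.1531]
tool_rot: [0.627, 0.779, 0.002, 0.005]
ft_force: [26.3, -5.9, -15.1]
grip_width: 0.0168
grasp_force: 60.0
```

step_arm:
  rows:
    - [[0,-2,0],0]
    - [[0,-2,0],0]
    - [[0,-2,0],0]

```text
clock: 13.3
eef_pos: [0.5767, -0.0558, 0.153]
tool_rot: [0.627, 0.779, 0.003, 0.005]
ft_force: [21.3, -3.9, -9.9]
grip_width: 0.0166
grasp_force: 60.8
```

step_arm:
  rows:
    - [[-3,9,0],0]
    - [[-5,17,0],0]
    - [[-7,25,0],0]
    - [[-9,35,0],0]
    - [[-10,45,0],0]
    - [[-10,55,0],0]
    - [[-10,65,0],0]
    - [[-9,75,0],0]
    - [[-7,85,0],0]
    - [[-5,94,0],0]
    - [[-3,101,0],0]
    - [[-1,106,0],0]

```text
clock: 14.8
eef_pos: [0.6723, -0.0348, 0.1527]
tool_rot: [0.627, 0.779, -0.003, -0.002]
ft_force: [-3.0, -7.3, 6.5]
grip_width: 0.0164
grasp_force: 62.3
```

step_arm:
  rows:
    - [[1,3,0],0]
    - [[2,6,0],0]
    - [[2,6,0],0]
    - [[2,6,0],0]

```text
clock: 15.3
eef_pos: [0.6757, -0.0325, 0.1526]
tool_rot: [0.627, 0.779, -0.005, -0.003]
ft_force: [-9.7, -8.9, 9.4]
grip_width: 0.0164
grasp_force: 62.8
```

```bash
python3 - <<'E'
from arc import *
arc(np.array([.5963,.0945]),[0])
A=look("top",["coil_center"])[0]
cv2.imwrite("pics/t3.png",cv2.resize(A[100:310,120:400],(800,600))[:,:,::-1])
E
```

```text
r 0.14977081656799884 ang -57.96989347953596 lever if yaw 12: 0.6903670510769024
0 [-0.2  0.1 -0. ]
top coil_center 0.56 [262. 227.] 159 med [0.5292 0.0867 0.0452] p5 [0.52  0.077 0.043] p95 [0.539 0.096 0.047]
```

View pics/t3.png

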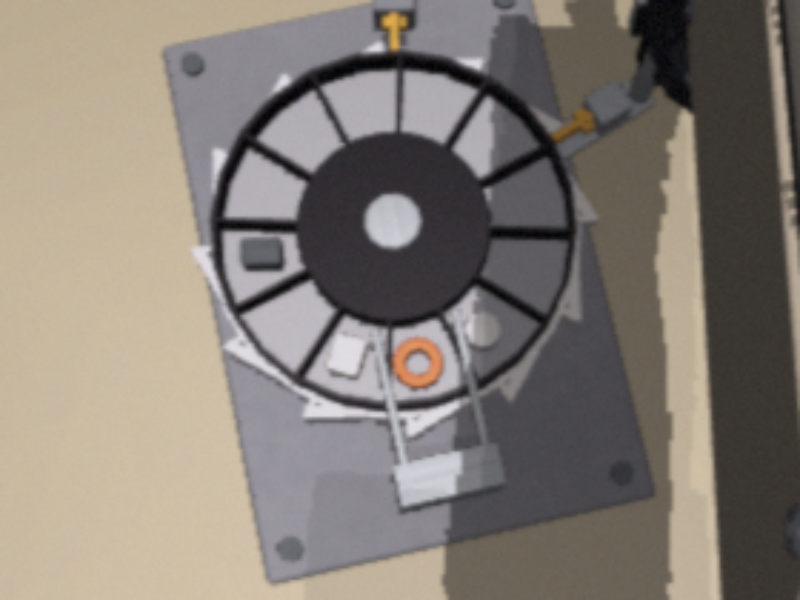

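The coil (418,362) sits between the fork prongs. Now I'll return the lever, relax, open and lift.

step_arm:
  rows:
    - [[-4,-9,0],0]
    - [[-6,-18,0],0]
    - [[-8,-27,0],0]
    - [[-10,-37,0],0]
    - [[-11,-47,0],0]
    - [[-11,-57,0],0]
    - [[-11,-67,0],0]
    - [[-10,-77,0],0]
    - [[-8,-87,0],0]
    - [[-6,-96,0],0]
    - [[-3,-104,0],0]
    - [[-1,-110,0],0]

```text
clock: 16.9
eef_pos: [0.5769, -0.0561, 0.1529]
tool_rot: [0.627, 0.779, 0.002, 0.005]
ft_force: [26.6, -6.6, -19.1]
grip_width: 0.0169
grasp_force: 60.0
```

step_arm:
  rows:
    - [[0,-2,0],0]
    - [[0,-2,0],0]
    - [[0,0,0],0]
    - [[0,2,0],0]
    - [[0,2,0],0]

```text
clock: 17.52
eef_pos: [0.5773, -0.0561, 0.1528]
tool_rot: [0.628, 0.779, -0.0, 0.003]
ft_force: [11.7, -5.3, -5.9]
grip_width: 0.0163
grasp_force: 60.2
```

step_arm:
  rows:
    - [[0,0,0],0]
    - [[0,0,0],0]
    - [[0,0,0],0]
    - [[0,0,0],0]
    - [[0,0,0],0]
    - [[0,0,0],0]
    - [[0,0,0],0]
    - [[0,0,0],0]
  claw: -1

```text
clock: 18.52
eef_pos: [0.5753, -0.0542, 0.1529]
tool_rot: [0.627, 0.779, -0.0, -0.0]
ft_force: [0.2, 0.4, 0.0]
grip_width: 0.0852
grasp_force: 0.0
```

step_arm:
  rows:
    - [[0,0,-10],0]
    - [[0,0,-30],0]
    - [[0,0,-55],0]
    - [[0,0,-80],0]
    - [[-10,0,-100],0]
    - [[-30,0,-110],0]
    - [[-60,0,-115],0]
    - [[-80,0,-115],0]
    - [[-80,0,-115],0]
    - [[-80,0,-115],0]

```text
clock: 19.77
eef_pos: [0.592, -0.1318, 0.2675]
tool_rot: [0.627, 0.779, -0.0, -0.001]
ft_force: [-0.4, -0.1, -0.1]
grip_width: 0.0851
grasp_force: 0.0
```

```bash
python3 - <<'E'
from arc import *
print(bot.get_obs()["clock"])
A,d,w=look("top",["coil_center"])
r=bot.trace("handle","top"); look("wrist",["handle"]); im,d,w=look("side",[])
r=bot.trace("handle","side")
for q in r[:1]:
    vs,us=np.nonzero(q["pixels"]); P=np.array([w(u,v,d[v,u]) for u,v in zip(us,vs) if d[v,u]>0]); Q=P[(P[:,2]>.12)]; print(Q.mean(0),Q.min(0),Q.max(0))
cv2.imwrite("pics/t4.png",cv2.resize(A[100:310,120:400],(800,600))[:,:,::-1])
E
```

```text
19.775
top coil_center 0.46 [263. 232.] 157 med [0.5279 0.0881 0.0453] p5 [0.52  0.078 0.043] p95 [0.539 0.098 0.047]
wrist handle 0.58 [293.  68.] 2067 med [ 0.5811 -0.0319  0.0383] p5 [ 0.572 -0.059  0.015] p95 [0.591 0.001 0.126]
```

View pics/t4.png

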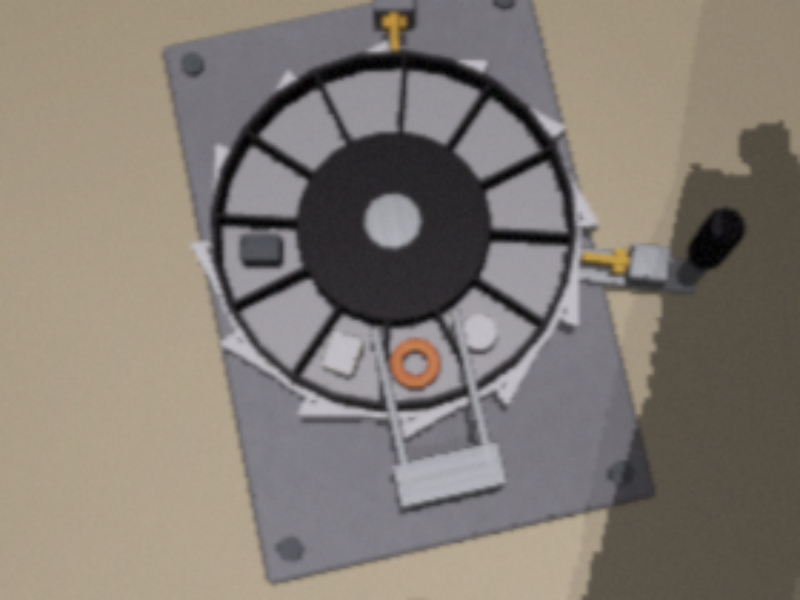

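```bash
python3 - <<'E'
from arc import *
for c in("wrist","top"):
    im,d,w=look(c,[])
    q=bot.trace("handle",c)
    if not q: continue
    vs,us=np.nonzero(q[0]["pixels"]); P=np.array([w(u,v,d[v,u]) for u,v in zip(us,vs) if d[v,u]>0]); Q=P[P[:,2]>.115]; print(c,len(Q),Q.mean(0),Q.min(0),Q.max(0))
E
```

```text
wrist 759 [ 0.57813417 -0.05343948  0.12446187] [ 0.56946476 -0.06188666  0.11924061] [ 0.58674071 -0.04470342  0.12723571]
top 146 [ 0.57549433 -0.04969637  0.12364597] [ 0.56849065 -0.05715622  0.11524589] [ 0.58388513 -0.04263954  0.12813015]
```

The handle is at x ≈ 0.578, within about 1 mm of the rest stop. I'm handing the job in.

```bash
python3 -c "from workcell import bot; print(bot.job_done())"
```

```text
the job is handed in; nothing more can be done
None
```

After three full pumps the coil sits in its pocket under the fork, the lever is back at its rest stop, the gripper has let go and stands clear, and the job was handed in at about 20 s.

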